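# Roll down the pad strip on a gas-meter plate

### The job

The black pad strip on the gas-meter plate still stands proud on its butyl tape. Take the hand roller from its stand and roll along the whole strip with firm, steady pressure, about 12 N and never above 20 N, pressing only through the roller, until all eight pads are fully bedded. Then set the roller back upright in the notches of its stand without dropping it, and leave everything else where it is.

Things in the scene. Friction and masses are not known exactly. Their poses are not given: they have to be found in the camera images.
- plate: bright metal mounting plate for a gas meter, 340 x 120 x 6 mm, fixed flat on the bench under two dark steel straps with bolts across its ends (up to 17 mm above the bench). Origin at the centre of its underside, y along its length, z up. A black pad strip, 240 mm long (y -120 to +120 mm) and 50 mm wide, lies along its centre line
- strip_start (a point): upper face of the plate (6 mm above the bench) below the middle of pad 1. The strip is scored into eight hard pads, 30 mm each, 5 mm thick, pad 1 at plate y = -105 mm to pad 8 at +105 mm, on grey butyl tape of unknown thickness: the pads' tops start 15 to 22 mm above the bench and end about 3 mm lower
- strip_end (a point): upper face of the plate (6 mm above the bench) below the middle of pad 8, 210 mm from strip_start
- pad1 (a joint): how far pad 1 of the strip has been pressed down into its tape, m: 0 standing proud (starts at 0 to 0.0006), 0.003 or a little more fully bedded on its firm bottom, where the force rises by several N per mm or faster. It sinks at about 6 N on that pad alone (more while the wheel bears on two raised pads) and stays where it was pressed
- pad2 (a joint): how far pad 2 of the strip has been pressed down into its tape, m: 0 standing proud (starts at 0 to 0.0006), 0.003 or a little more fully bedded on its firm bottom, where the force rises by several N per mm or faster. It sinks at about 6 N on that pad alone (more while the wheel bears on two raised pads) and stays where it was pressed
- pad3 (a joint): how far pad 3 of the strip has been pressed down into its tape, m: 0 standing proud (starts at 0 to 0.0006), 0.003 or a little more fully bedded on its firm bottom, where the force rises by several N per mm or faster. It sinks at about 6 N on that pad alone (more while the wheel bears on two raised pads) and stays where it was pressed
- pad4 (a joint): how far pad 4 of the strip has been pressed down into its tape, m: 0 standing proud (starts at 0 to 0.0006), 0.003 or a little more fully bedded on its firm bottom, where the force rises by several N per mm or faster. It sinks at about 6 N on that pad alone (more while the wheel bears on two raised pads) and stays where it was pressed
- pad5 (a joint): how far pad 5 of the strip has been pressed down into its tape, m: 0 standing proud (starts at 0 to 0.0006), 0.003 or a little more fully bedded on its firm bottom, where the force rises by several N per mm or faster. It sinks at about 6 N on that pad alone (more while the wheel bears on two raised pads) and stays where it was pressed
- pad6 (a joint): how far pad 6 of the strip has been pressed down into its tape, m: 0 standing proud (starts at 0 to 0.0006), 0.003 or a little more fully bedded on its firm bottom, where the force rises by several N per mm or faster. It sinks at about 6 N on that pad alone (more while the wheel bears on two raised pads) and stays where it was pressed
- pad7 (a joint): how far pad 7 of the strip has been pressed down into its tape, m: 0 standing proud (starts at 0 to 0.0006), 0.003 or a little more fully bedded on its firm bottom, where the force rises by several N per mm or faster. It sinks at about 6 N on that pad alone (more while the wheel bears on two raised pads) and stays where it was pressed
- pad8 (a joint): how far pad 8 of the strip has been pressed down into its tape, m: 0 standing proud (starts at 0 to 0.0006), 0.003 or a little more fully bedded on its firm bottom, where the force rises by several N per mm or faster. It sinks at about 6 N on that pad alone (more while the wheel bears on two raised pads) and stays where it was pressed
- roller: hand roller, about 0.5 kg: red wheel, 40 mm diameter, 64 mm wide, in a steel yoke (88 mm over the bolts) under a square hardwood cross bar 24 x 24 x 140 mm. Origin at the wheel's lowest point; x along axle and bar, y the rolling direction, z up to the bar, whose centre is at z = 78 mm. About 22 mm are free between bar and wheel. It starts hanging in the stand
- roller_grip (a point): centre of the roller's cross bar, the place to grip it (fingers closing along the roller's y)
- wheel (a joint): angle the wheel has turned in its yoke, rad, 0 at the start; it turns freely, 1 rad for 20 mm rolled, and its sign follows the direction
- stand: blue parking stand, fixed: foot 104 x 160 x 6 mm, two posts 14 mm thick at x = -57 and +57 mm (100 mm apart inside), each with a notch whose floor is 78 mm above the bench and 34 mm wide, flaring to about 48 mm at 97 mm. Origin at the centre of the foot's underside. With the bar's ends in the notches roller_grip is 90 mm above the origin
- sealant: closed thread-sealant bottle, white with red cap and label, 48 mm diameter, 125 mm tall, standing on the bench; origin at the centre of its foot
- tape: orange ring of thread tape lying flat, 64 mm across, 19 mm high; origin at the centre of its underside
- elbow: dark steel pipe elbow standing on one mouth, about 50 mm tall; origin under its upright leg
- union: hexagonal brass union, 40 mm across, 34 mm tall, standing beside the plate; origin at the centre of its underside
- screwdriver: yellow-handled screwdriver lying beside the plate; origin at the middle of its underside
- wrench: steel wrench lying beside the stand; origin at the middle of its underside
- cap: round dark steel pipe cap, 32 mm across, 18 mm high, beside the stand; origin at the centre of its underside
There are look-alikes about, which are no part of the job. Leave any green or yellow look-alike of the stand alone.

How it is judged:
On the way, in this order (a step that is already met when the one before it is completed fails the run):
1. the roller is rolled along the strip under pressure (not dabbed): its wheel has turned by more than 3 rad (60 mm) while it bears on the strip with more than 3 N ((value of joint wheel above 3 rad or value of joint wheel below -3 rad) and contact force between roller and plate above 3 N), for 0.05 s.
2. all eight pads are bedded, each pressed down by more than 2.5 mm (value of joint each of pad1, pad2, pad3, pad4, pad5, pad6, pad7, pad8 above 0.0025 m), for 0.2 s.
At the end, for the whole second after the job is handed in: All eight pads are pressed down by more than 2.5 mm of their 3 mm; the roller lies at rest (under 20 mm/s) and upright (within 0.15 rad) in its stand, the centre of its bar within 10 mm of the middle between the posts in each level direction and 85 to 95 mm above the bench (all of step 2 and x of roller_grip in the frame of stand between -0.01 and 0.01 m and y of roller_grip in the frame of stand between -0.01 and 0.01 m and z of roller_grip in the frame of stand between 0.085 and 0.095 m and angle between roller's own z axis and vertical below 0.15 rad and linear speed of roller below 0.02 m/s); the robot touches nothing.
It fails at once if the roller presses on the strip or plate with more than 20 N (the butyl squeezes out) (contact force between roller and plate above 20 N).
It fails at once if the fingers or arm press on the strip or plate with more than 2 N (contact force between any of the fingers, the arm and plate above 2 N).
It fails at once if the roller is dropped: it moves faster than 0.4 m/s while the fingers do not hold it (contact force between the fingers and roller below 0.1 N and linear speed of roller above 0.4 m/s).
It fails at once if a bystander (sealant, tape, elbow, union, screwdriver, wrench or cap) is moved by more than 20 mm (distance of any of sealant, tape, elbow, union, screwdriver, wrench, cap from where it was at the start of the episode above 0.02 m).
It also fails if it takes over 72 s, if anything falls off the work surface, if the arm or the gripper's body presses on something with over 40 N, if the wrist force passes 120 N, or if a joint passes its speed limit or range.

### The arm

A 7-joint arm with a two-finger parallel gripper is mounted at the origin on the work surface. World frame = base frame: x ahead of the robot, y to its left, z up, the work surface at z = 0. Lengths are in m, angles in rad, forces in N, time in s.
With the tool pointing down it reaches from about 0.4 to 0.85 m from the base axis. Payload 4.5 kg.
Tool frame: the origin (TCP) lies at the very end of the fingers, on their centre line; the grasp point (between the pads) lies 19 mm behind it; z points along the fingers, y is the line along which they close (so a half turn about z gives the same grasp; the last joint's range is limited). The gripper opens to 85 mm and grips with 20 to 120 N. Pads are 22 mm wide; open, the fingers measure 114 mm over their backs; the gripper's body (76 mm by 85 mm) begins 54 mm behind the grasp point. The pads swing forward as they close: fully open they stand 13 mm farther back than shut.
Start: joints at [-1.251, 0.689, -0.195, 1.565, 0.157, 0.902, -0.215], TCP at [0.176, 0.6, 0.231] pointing down, gripper open.
Joint ranges: [-3.01, 3.01], [-0.46, 2.08], [-1.47, 1.51], [0.13, 2.56], [-1, 4.14], [0.04, 2.09], [-2.66, 2.66]. Speed limits (rad/s): [2.57, 2.57, 3.14, 3.14, 3.14, 3.14, 3.14].

### API

Orientations are given as a unit quaternion [w, x, y, z].
In Python, from cell import state, vision, env gives the robot as it stands.
- The arm moves only by the shell command python3 -m crank 'ROWS' [FORCE]. ROWS is text: rows parted by semicolons, each of 7 numbers parted by spaces: the turn, a rotation vector about the tool's x, y, z in rad, then the shift along the tool's x, y, z in units of 25 mm (1.0 is 25 mm), then the opening, from 0 (shut) to 1 (fully open). A call has 1 to 20 rows; each row shifts and turns the commanded pose from where the row before left it, along the tool's axes as they then stand; what a row does not reach is not made up. A row lasts 1/12 s, in which the tool goes at most 41.7 mm and 7.16 degrees, less where a joint would pass 70% of its speed; a pose out of reach is approached as far as the arm can. A call is refused whole if a number of a shift passes 1 or a number of a turn 0.125, either way. A call with a gripper value outside its range is refused whole. The fingers move at their own pace and stop on an object; FORCE is the grip in N (left out, the last holds). Time passes only in rows, so rows that do not move let the fingers close. It gives the time, the measured TCP pose, the force, the opening and the grip force at its end, in the units of the state.
- state(): the state, without advancing time (a new reading comes with each control period).
- vision.camera(name): name is "scene" or "top"; returns a dict with "color" (400x640x3 uint8, red, green, blue), "range_z" (400x640 float32, m along the optical axis (not along the pixel's ray), 0 where there is no reading), "fov_y" (degrees; the focal length in pixels is half the picture's height over the tangent of half this angle, whatever the lens; pixels are square), "cx", "cy" (the principal point, pixels), "T" (4x4, takes a point from camera to world coordinates). Camera axes: x right, y down, z forward; pixel columns grow to the right and rows downward; lengths in m; the calibration is good to about 2 mm. A picture is of the moment at which its call begins.
- env.hand_in(): hands the job in; it is judged then, once.
Trained networks look in a picture, given as the dict that the camera call returned (one of the last four; its "shot" number tells which), for a name from the list of things; names that differ only in an ending like _2 or _b are one class to them, and where a whole thing is asked for, a point or a joint stands for the part that bears it (a point fixed in the world has none). Each returns a list of dicts, best first, with "score" (0 to 1); they miss things now and then, are a little off and sometimes report something else, mostly with a low value. They report only what shows in the picture. A call takes as long as a camera call. They do not tell look-alikes from the thing itself.
- vision.search_frame(picture, thing): "extent" ([left, top, width, height] in pixels, round what is visible of it).
- vision.tip_of(picture, thing): "at" ([column, row] in pixels: a listed point, or the origin of a listed thing).
The state is a dict: "clock": time; "qpos": joint angles; "dq": joint speeds; "joint_efforts": joint torques, N m; "tool_pos": TCP position; "tcp_rot": TCP orientation; "force": force on the tool from outside, world axes, zero at the start; "wrist_torque": the same for the moment, N m; "gripper_width": opening from 0.0 (shut) to 1.0 (fully open); "grasp_force": force on a finger pad.
Only numpy, scipy, OpenCV 4.12 (cv2) and the standard library are available. Lean on these libraries where they do the work, as an engineer would, in place of code of your own. Each camera call takes 0.05 s, during which the arm holds its last target. There are 200 camera calls.

## Working session

There is one attempt and no reset: what is moved stays moved. The work goes in short steps, Python scripts to look and compute and a shell command to move; the robot and the scene stay as the last step left them, time stands still between calls to the robot, and variables do not carry over. Pictures are saved under pics/ and viewed, at most 10 in all, crops included, and the job is handed in when it is done.

```bash
mkdir -p pics; ls; cat > h.py <<'E'
import numpy as np, cv2
from cell import state, vision, env
def f(p): return p["color"].shape[0]/2/np.tan(np.radians(p["fov_y"])/2)
def deproj(p,u,v,z=None):
    if z is None: z=p["range_z"][int(round(v)),int(round(u))]
    c=np.array([(u-p["cx"])/f(p)*z,(v-p["cy"])/f(p)*z,z,1]); return (p["T"]@c)[:3]
def atz(p,u,v,h):
    d=p["T"][:3,:3]@np.array([(u-p["cx"])/f(p),(v-p["cy"])/f(p),1]); o=p["T"][:3,3]
    return o+d*(h-o[2])/d[2]
def cloud(p):
    v,u=np.mgrid[0:p["color"].shape[0],0:p["color"].shape[1]]; z=p["range_z"]
    c=np.stack([(u-p["cx"])/f(p)*z,(v-p["cy"])/f(p)*z,z,np.ones_like(z)],-1)
    return (c@p["T"].T)[...,:3]
def save(img,n): cv2.imwrite(n,cv2.cvtColor(np.ascontiguousarray(img),cv2.COLOR_RGB2BGR))
E
python3 - <<'E'
from h import *
s=state();print({k:np.round(v,3) for k,v in s.items()})
for n in("top","scene"):
    p=vision.camera(n); save(p["color"],f"pics/{n}0.png"); print(n,p["T"].round(3).tolist(),f(p))
    for t in("strip_start","strip_end","roller_grip","stand","plate","roller","union","cap","wrench","sealant","screwdriver"):
        for r in vision.tip_of(p,t)[:3]:
            u,v=r["at"]; print(t,np.round(r["at"]),round(r["score"],2),deproj(p,min(max(u,0),639),min(max(v,0),399)).round(3))
E
```

```text
pics
{'clock': np.float64(0.0), 'qpos': array([-1.251,  0.69 , -0.195,  1.566,  0.157,  0.902, -0.215]), 'dq': array([ 0.   ,  0.   , -0.002, -0.001, -0.002,  0.   , -0.001]), 'joint_efforts': array([-0.0000e+00, -5.3963e+01, -1.2670e+00, -1.5854e+01,  9.0000e-03,
        1.0000e-02, -0.0000e+00]), 'tool_pos': array([0.176, 0.599, 0.23 ]), 'tcp_rot': array([-0.   ,  0.142,  0.99 , -0.001]), 'force': array([ 0.054, -0.525,  0.508]), 'wrist_torque': array([ 0.04 , -0.042,  0.015]), 'grasp_force': np.float64(0.0), 'gripper_width': np.float64(1.003)}
top [[0.008, -0.994, 0.112, 0.413], [-1.0, -0.009, -0.009, -0.045], [0.01, -0.112, -0.994, 1.126], [0.0, 0.0, 0.0, 1.0]] 433.6599383496399
strip_start [277. 196.] 0.82 [0.554 0.053 0.023]
strip_end [195. 188.] 0.96 [0.571 0.264 0.025]
strip_end [237. 193.] 0.43 [0.56  0.157 0.02 ]
roller_grip [365. 198.] 0.67 [ 0.54  -0.163  0.106]
stand [361. 198.] 0.97 [ 0.545 -0.159  0.053]
stand [435. 249.] 0.8 [ 0.422 -0.355  0.006]
stand [356. 284.] 0.76 [ 0.332 -0.151  0.008]
plate [305. 140.] 0.72 [ 0.685 -0.018  0.086]
plate [237. 192.] 0.65 [0.562 
[... 335 characters left out ...]
]
scene [[0.698, 0.437, -0.567, 0.955], [0.716, -0.429, 0.551, -0.432], [-0.002, -0.79, -0.613, 0.529], [0.0, 0.0, 0.0, 1.0]] 382.9126507259707
strip_start [355. 215.] 0.68 [0.569 0.049 0.019]
strip_end [419. 177.] 0.7 [0.581 0.264 0.02 ]
roller_grip [265. 234.] 0.9 [ 0.56  -0.17   0.101]
stand [139. 287.] 0.73 [ 0.491 -0.361  0.07 ]
stand [210. 214.] 0.66 [ 0.338 -0.157  0.007]
plate [385. 198.] 0.7 [0.577 0.142 0.019]
roller [271. 266.] 0.66 [ 0.575 -0.175  0.042]
union [359. 169.] 0.47 [0.461 0.188 0.021]
cap [235. 312.] 0.56 [ 0.594 -0.266  0.017]
wrench [308. 241.] 0.61 [ 0.548 -0.064  0.007]
sealant [383. 272.] 0.61 [ 0.713 -0.04   0.028]
screwdriver [427. 210.] 0.7 [0.667 0.167 0.023]
```

View pics/top0.png

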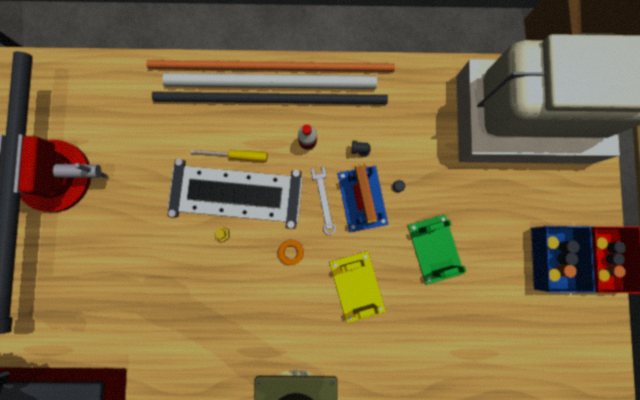

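View pics/scene0.png

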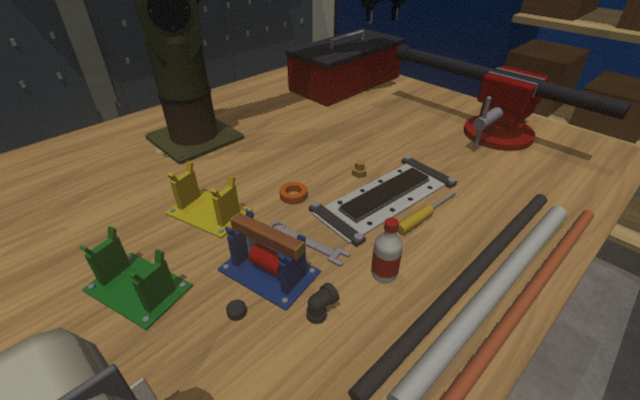

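```bash
python3 - <<'E'
from h import *
p=vision.camera("top"); save(cv2.resize(p["color"][150:290,300:480],None,fx=4,fy=4,interpolation=cv2.INTER_CUBIC),"pics/crop0.png")
C=cloud(p).astype(np.float32); col=p["color"].astype(int); X,Y,Z=C[...,0],C[...,1],C[...,2]
def rect(m,name):
    q=C[m]; r=cv2.minAreaRect(q[:,:2]); print(name,len(q),"rect c",np.round(r[0],4),"size",np.round(r[1],4),"ang",round(r[2],2),"z med",np.median(q[:,2]).round(4))
    d=q[:,:2]-q[:,:2].mean(0); w,v=np.linalg.eigh(d.T@d); print("  mean",q.mean(0).round(4),"axis deg",np.degrees(np.arctan2(v[1,1],v[0,1])).round(2))
# strip: dark, proud of plate
dark=(col.max(-1)<60)
m=dark&(Z>.012)&(Z<.032)&(X>.5)&(X<.63)&(Y>0)&(Y<.32); n,l,st,c=cv2.connectedComponentsWithStats(m.astype(np.uint8))
for i in np.argsort(-st[1:,4])[:4]+1: rect(l==i,f"dark{st[i]}")
# bar: high points near stand
m=(Z>.094)&(Z<.115)&(abs(X-.54)<.12)&(abs(Y+.16)<.08); print("cols",col[m].mean(0))
wood=m&(col[...,0]>col[...,2]+20); rect(wood,"bar")
blue=(col[...,2]>col[...,0]+40)&(abs(X-.54)<.13)&(abs(Y+.16)<.12); rect(blue&(Z<.02),"foot"); rect(blue&(Z>.06),"posts")
b=Z[(Z<.01)&(Z>-.01)]; print("bench z",np.median(b))
E
```

```text
Traceback (most recent call last):
cv2.error: OpenCV(4.12.0) /io/opencv/modules/imgproc/src/convhull.cpp:143: error: (-215:Assertion failed) total >= 0 && (depth == CV_32F || depth == CV_32S) in function 'convexHull'
```

The top picture shows the blue stand with the roller at (362,198), and the strip at (236,193). The candidates for the stand are blue (362,198), yellow (357,287) and green (436,249). Blue fits because the roller with its red wheel hangs in it. I'll confirm that in the enlarged crop.

View pics/crop0.png

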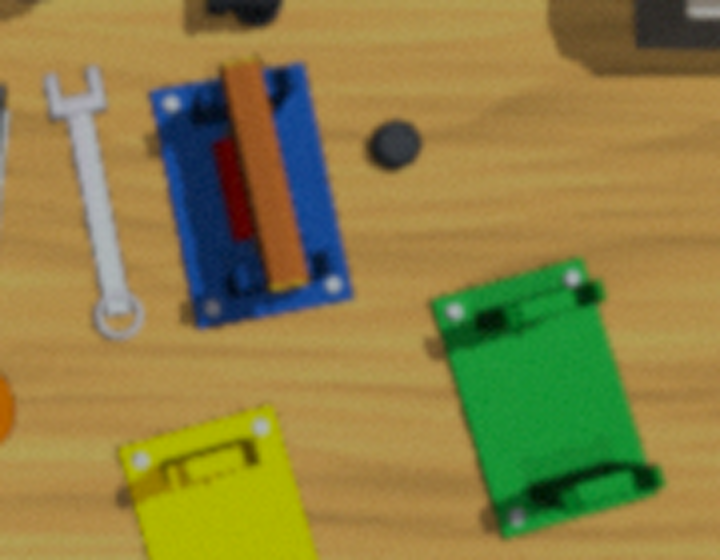

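```bash
cat > m.py <<'E'
from h import *
p=vision.camera("top")
C=cloud(p).astype(np.float32); col=p["color"].astype(int); X,Y,Z=C[...,0],C[...,1],C[...,2]
def rect(m,name):
    q=C[m]
    if len(q)<5: print(name,"few"); return
    r=cv2.minAreaRect(np.ascontiguousarray(q[:,:2])); print(name,len(q),"rect c",np.round(r[0],4),"size",np.round(r[1],4),"ang",round(r[2],2),"z med",np.median(q[:,2]).round(4))
    d=q[:,:2]-q[:,:2].mean(0); w,v=np.linalg.eigh(d.T@d); print("  mean",q.mean(0).round(4),"axis deg",np.degrees(np.arctan2(v[1,1],v[0,1])).round(2))
dark=(col.max(-1)<60)
m=dark&(Z>.012)&(Z<.032)&(X>.5)&(X<.63)&(Y>0)&(Y<.32); n,l,st,c=cv2.connectedComponentsWithStats(m.astype(np.uint8))
for i in np.argsort(-st[1:,4])[:3]+1: rect(l==i,f"dark{st[i]}")
m=(Z>.094)&(Z<.115)&(abs(X-.54)<.12)&(abs(Y+.16)<.08)
rect(m&(col[...,0]>col[...,2]+20),"bar")
blue=(col[...,2]>col[...,0]+40)&(abs(X-.54)<.13)&(abs(Y+.16)<.12); rect(blue&(Z<.02),"foot"); rect(blue&(Z>.06),"posts"); rect(blue,"allblue")
plate=(col.min(-1)>110)&(Z<.02)&(X>.48)&(X<.64)&(Y>-.02)&(Y<.34); rect(plate,"plate")
print("bench",np.median(Z[(abs(Z)<.01)]))
E
python3 m.py
```

```text
dark[ 188  180   93   27 1671] 1671 rect c [0.5604 0.1644] size [0.2349 0.0492] ang 85.01 z med 0.0197
  mean [0.5607 0.1649 0.0196] axis deg 85.01
dark[174 203   3   7  10] 10 rect c [0.5263 0.3168] size [0.0051 0.0157] ang 82.34 z med 0.0129
  mean [0.5267 0.3162 0.0129] axis deg 175.03
dark[292 200   5   5   7] 7 rect c [0.5398 0.0094] size [0.0109 0.0055] ang 45.75 z med 0.0132
  mean [0.5392 0.0101 0.0135] axis deg 50.24
bar 578 rect c [ 0.554  -0.1656] size [0.1405 0.024 ] ang 12.52 z med 0.1021
  mean [ 0.5535 -0.1648  0.102 ] axis deg -167.65
foot 1215 rect c [ 0.5521 -0.1674] size [0.1572 0.102 ] ang 11.52 z med 0.0062
  mean [ 0.5447 -0.1631  0.0063] axis deg -161.93
posts 171 rect c [ 0.5023 -0.1475] size [0.1189 0.2443] ang 67.3 z med 0.091
  mean [ 0.5423 -0.1643  0.1297] axis deg 174.79
allblue 1401 rect c [ 0.5261 -0.1232] size [0.1904 0.1985] ang 11.77 z med 0.0067
  mean [ 0.5445 -0.1632  0.0218] axis deg -169.69
plate 3034 rect c [0.5639 0.1622] size [0.3367 0.1467] ang 86.58 z med 0.006
  mean [0.5605 0.1602 0.0063] axis deg 86.51
bench 0.00032614075
```

The crop shows the blue stand holding the wooden bar with the red wheel beneath it, so that is the right one. The bar centre is at about (0.554, -0.166) with a yaw of 12.2°. The strip centre is at about (0.561, 0.163) with its axis at 85° and its tops at about 19.7 mm.

```bash
python3 -m crank '0 0 0 -1 -.4 0 1;0 0 0 -1 -.4 0 1;0 0 0 -1 -.4 0 1;0 0 0 -1 -.4 0 1;0 0 0 -1 -.4 0 1;0 0 0 -1 -.4 0 1;0 0 0 -1 -.4 0 1;0 0 0 -1 -.4 0 1;0 0 0 -1 -.4 0 1;0 0 0 -1 -.4 0 1;0 0 0 -1 -.4 0 1;0 0 0 -1 -.4 0 1'
python3 -m crank '0 0 0 -.55 -1 0 1;0 0 0 -.55 -1 0 1;0 0 0 -.55 -1 0 1;0 0 0 -.55 -1 0 1;0 0 0 -.55 -1 0 1;0 0 0 -.55 -1 0 1;0 0 0 -.55 -1 0 1;0 0 0 -.55 -1 0 1;0 0 0 -.55 -1 0 1;0 0 0 -.55 -1 0 1;0 0 0 -.55 -1 0 1;0 0 0 -.55 -1 0 1;0 0 0 -.55 -1 0 1;0 0 0 -.55 -1 0 1;0 0 0 -.55 -1 0 1;0 0 0 -.55 -1 0 1;0 0 0 -.55 -1 0 1;0 0 0 -.55 -1 0 1;0 0 0 -.55 -1 0 1;0 0 0 -.55 -1 0 1'
python3 -m crank '0 0 -.1 0 0 0 1;0 0 -.1 0 0 0 1;0 0 -.1 0 0 0 1;0 0 -.1 0 0 0 1;0 0 -.1 0 0 0 1;0 0 0 0 0 0 1;0 0 0 0 0 0 1'
cat > g.py <<'E'
# tool-frame move (units of 25 mm) to a target TCP and tool-y yaw; argv: x y z yawdeg
import sys; from h import *; from scipy.spatial.transform import Rotation as R
s=state(); q=s["tcp_rot"]; M=R.from_quat([q[1],q[2],q[3],q[0]]); T=np.array([float(a) for a in sys.argv[1:4]])
A=M.as_matrix(); print("pos",s["tool_pos"].round(4),"force",s["force"].round(2),"mom",s["wrist_torque"].round(2),"grip",round(float(s["grasp_force"]),1),"w",round(float(s["gripper_width"]),3),"t",round(float(s["clock"]),2))
print("tool y yaw",np.degrees(np.arctan2(A[1,1],A[0,1])).round(2),"tool z",A[:,2].round(4))
if len(sys.argv)>4:
    b=np.radians(float(sys.argv[4])); D=np.column_stack([[np.sin(b),-np.cos(b),0],[np.cos(b),np.sin(b),0],[0,0,-1]])
    D=np.column_stack([np.cross(D[:,1],[0,0,-1]),D[:,1],[0,0,-1]])
    print("turn",(M.inv()*R.from_matrix(D)).as_rotvec().round(4)); print("shift units after turn",(D.T@(T-s["tool_pos"])/.025).round(3))
print("shift units now",(A.T@(T-s["tool_pos"])/.025).round(3))
E
python3 g.py .5537 -.166 .071 102.2; python3 m.py | grep -A1 bar
```

```text
clock: 2.3
tool_pos: [0.4312, 0.3991, 0.2314]
tcp_rot: [0.0, 0.142, 0.99, 0.0]
force: [0.1, -0.3, 1.0]
gripper_width: 0.998
grasp_force: 0.0
clock: 3.97
tool_pos: [0.5533, -0.1588, 0.2314]
tcp_rot: [0.0, 0.142, 0.99, 0.0]
force: [0.6, 0.7, -0.5]
gripper_width: 1.003
grasp_force: 0.0
clock: 4.55
tool_pos: [0.5531, -0.1574, 0.2312]
tcp_rot: [0.0, -0.105, 0.994, 0.0]
force: [-0.7, -0.1, 0.4]
gripper_width: 1.004
grasp_force: 0.0
pos [ 0.5531 -0.1574  0.2312] force [-0.72 -0.1   0.41] mom [-0.01 -0.03  0.03] grip 0.0 w 1.004 t 4.55
tool y yaw 102.1 tool z [ 0.e+00  3.e-04 -1.e+00]
turn [ 0.0003  0.0001 -0.0017]
shift units after turn [ 0.047 -0.341  6.41 ]
shift units now [ 0.047 -0.344  6.41 ]
bar 349 rect c [ 0.5535 -0.1651] size [0.14   0.0232] ang 12.84 z med 0.1022
  mean [ 0.53   -0.1694  0.1021] axis deg -164.87
```

```bash
python3 -m crank '0 0 0 .05 -.34 .7 1;0 0 0 0 0 .7 1;0 0 0 0 0 .7 1;0 0 0 0 0 .7 1;0 0 0 0 0 .7 1;0 0 0 0 0 .7 1;0 0 0 0 0 .7 1;0 0 0 0 0 .7 1;0 0 0 0 0 .5 1;0 0 0 0 0 .3 1;0 0 0 0 0 0 1;0 0 0 0 0 0 1'
python3 g.py .5537 -.166 .071 102.2
```

```text
clock: 5.6
tool_pos: [0.5538, -0.1658, 0.0714]
tcp_rot: [-0.0, -0.107, 0.994, -0.0]
force: [0.8, -0.5, 0.4]
gripper_width: 1.003
grasp_force: 0.0
pos [ 0.5538 -0.1658  0.0714] force [ 0.85 -0.5   0.37] mom [-0.01  0.   -0.03] grip 0.0 w 1.003 t 5.6
tool y yaw 102.24 tool z [-0.e+00 -1.e-04 -1.e+00]
turn [-0.0001 -0.      0.0006]
shift units after turn [ 0.007 -0.008  0.016]
shift units now [ 0.007 -0.008  0.016]
```

```bash
python3 -m crank '0 0 0 0 0 0 .6;0 0 0 0 0 0 .5;0 0 0 0 0 0 .4;0 0 0 0 0 0 .3;0 0 0 0 0 0 .2;0 0 0 0 0 0 .1;0 0 0 0 0 0 0;0 0 0 0 0 0 0;0 0 0 0 0 0 0;0 0 0 0 0 0 0' 90
python3 g.py .5537 -.166 .071 102.2
```

```text
clock: 6.43
tool_pos: [0.5539, -0.165, 0.072]
tcp_rot: [0.0, -0.107, 0.994, 0.0]
force: [-1.6, 2.1, 5.7]
gripper_width: 0.261
grasp_force: 89.3
pos [ 0.5539 -0.165   0.072 ] force [-1.59  2.06  5.74] mom [ 0.38  0.25 -0.06] grip 89.3 w 0.261 t 6.43
tool y yaw 102.3 tool z [ 7.e-04  8.e-04 -1.e+00]
turn [0.0006 0.0009 0.0017]
shift units after turn [ 0.018 -0.036  0.039]
shift units now [ 0.018 -0.036  0.039]
```

```bash
python3 -m crank '0 0 0 0 0 -.2 0;0 0 0 0 0 -.4 0;0 0 0 0 0 -.5 0;0 0 0 0 0 -.5 0;0 0 0 0 0 -.5 0;0 0 0 0 0 -.5 0;0 0 0 0 0 -.5 0;0 0 0 0 0 -.4 0;0 0 0 0 0 -.3 0;0 0 .05 0 .3 0 0;0 0 .05 0 .6 0 0;0 0 .05 0 .8 0 0;0 0 .05 0 .8 0 0;0 0 .05 0 .8 0 0;0 0 .05 0 .8 0 0;0 0 0 0 .8 0 0;0 0 0 0 .8 0 0;0 0 0 0 .8 0 0;0 0 0 0 .8 0 0;0 0 0 0 .6 0 0'
python3 -m crank '0 0 0 0 .3 0 0;0 0 0 0 0 0 0;0 0 0 0 0 0 0;0 0 0 0 0 0 0'
python3 g.py .553 .055 .085 85; python3 - <<'E'
from h import *
p=vision.camera("scene"); save(p["color"][130:330,180:460].repeat(2,0).repeat(2,1),"pics/held.png")
E
```

```text
clock: 8.1
tool_pos: [0.5543, 0.0332, 0.1663]
tcp_rot: [-0.0, 0.042, 0.999, 0.001]
force: [-0.3, 0.6, -5.3]
gripper_width: 0.264
grasp_force: 88.7
clock: 8.43
tool_pos: [0.5549, 0.0361, 0.1661]
tcp_rot: [-0.0, 0.044, 0.999, -0.001]
force: [-0.6, -0.4, -6.3]
gripper_width: 0.265
grasp_force: 88.7
pos [0.5549 0.0361 0.1661] force [-0.55 -0.44 -6.3 ] mom [-0. -0. -0.] grip 88.7 w 0.265 t 8.43
tool y yaw 84.96 tool z [-0.001  -0.0018 -1.    ]
turn [-0.0019 -0.0008 -0.0006]
shift units after turn [0.142 0.748 3.244]
shift units now [0.14  0.754 3.242]
```

View pics/held.png

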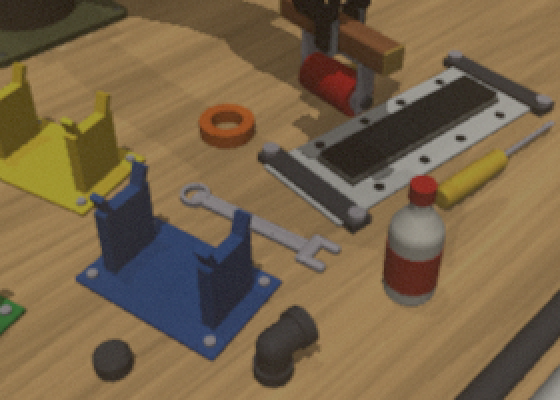

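Held picture: the roller is gripped squarely and level, with the wheel at crop pixel (335,85). The stand is empty and everything else is undisturbed. Next I descend to just above pad 1.

```bash
python3 -m crank '0 0 0 .14 .35 0 0;0 0 0 0 .4 0 0;0 0 0 0 0 .5 0;0 0 0 0 0 .6 0;0 0 0 0 0 .6 0;0 0 0 0 0 .6 0;0 0 0 0 0 .5 0;0 0 0 0 0 .3 0;0 0 0 0 0 .1 0;0 0 0 0 0 0 0;0 0 0 0 0 0 0;0 0 0 0 0 0 0'
python3 g.py .553 .055 .0797 85
```

```text
clock: 9.48
tool_pos: [0.5541, 0.0575, 0.0871]
tcp_rot: [0.001, 0.043, 0.999, 0.0]
force: [-0.3, -0.3, -6.5]
gripper_width: 0.268
grasp_force: 88.9
pos [0.5541 0.0575 0.0871] force [-0.33 -0.3  -6.51] mom [ 0.01 -0.02  0.02] grip 88.9 w 0.268 t 9.48
tool y yaw 85.08 tool z [ 1.7e-03  5.0e-04 -1.0e+00]
turn [0.0007 0.0016 0.0014]
shift units after turn [ 0.035 -0.103  0.295]
shift units now [ 0.036 -0.103  0.295]
```

```bash
python3 -m crank '0 0 0 0 0 .06 0;0 0 0 0 0 .06 0;0 0 0 0 0 .06 0;0 0 0 0 0 .06 0;0 0 0 0 0 0 0;0 0 0 0 0 0 0'|sed -n '2p;4p'
python3 -m crank '0 0 0 0 0 .03 0;0 0 0 0 0 .03 0;0 0 0 0 0 0 0;0 0 0 0 0 0 0'|sed -n '2p;4p'
python3 -m crank '0 0 0 0 0 .02 0;0 0 0 0 0 .02 0;0 0 0 0 0 0 0;0 0 0 0 0 0 0'|sed -n '2p;4p'
```

```text
tool_pos: [0.5533, 0.0572, 0.0802]
force: [0.6, 0.5, -5.4]
tool_pos: [0.5535, 0.0573, 0.0791]
force: [-0.8, 0.1, 0.4]
tool_pos: [0.5535, 0.0573, 0.0779]
force: [-0.5, -0.8, -0.1]
```

```bash
python3 -m crank '0 0 0 0 .05 0 0;0 0 0 0 .1 0 0;0 0 0 0 .1 0 0;0 0 0 0 .1 0 0;0 0 0 0 .1 0 0'|sed -n '2p;4p'
python3 -m crank '0 0 0 0 .1 0 0;0 0 0 0 .1 0 0;0 0 0 0 .1 0 0;0 0 0 0 .1 0 0;0 0 0 0 .1 0 0'|sed -n '2p;4p'
python3 -m crank '0 0 0 0 .1 0 0;0 0 0 0 .1 0 0;0 0 0 0 .1 0 0;0 0 0 0 .1 0 0;0 0 0 0 .1 0 0;0 0 0 0 .1 0 0'|sed -n '2p;4p'
```

```text
tool_pos: [0.5545, 0.0689, 0.0778]
force: [-0.8, 0.2, 0.9]
tool_pos: [0.5556, 0.0819, 0.0778]
force: [0.2, 0.0, 0.4]
tool_pos: [0.5568, 0.0961, 0.0778]
force: [-0.5, 0.4, -0.0]
```

```bash
R='x'; python3 -m crank '0 0 0 0 .15 0 0;0 0 0 0 .15 0 0;0 0 0 0 .15 0 0;0 0 0 0 .15 0 0;0 0 0 0 .15 0 0;0 0 0 0 .15 0 0;0 0 0 0 .15 0 0;0 0 0 0 .15 0 0;0 0 0 0 .15 0 0;0 0 0 0 .15 0 0;0 0 0 0 .15 0 0;0 0 0 0 .15 0 0'|sed -n '2p;4p'
python3 -m crank '0 0 0 0 .15 0 0;0 0 0 0 .15 0 0;0 0 0 0 .15 0 0;0 0 0 0 .15 0 0;0 0 0 0 .15 0 0;0 0 0 0 .15 0 0;0 0 0 0 .15 0 0;0 0 0 0 .15 0 0;0 0 0 0 .15 0 0;0 0 0 0 .15 0 0;0 0 0 0 .15 0 0;0 0 0 0 .15 0 0;0 0 0 0 .15 0 0;0 0 0 0 .15 0 0;0 0 0 0 .15 0 0'|sed -n '2p;4p'
python3 -m crank '0 0 0 0 .15 0 0;0 0 0 0 .15 0 0;0 0 0 0 .15 0 0;0 0 0 0 .15 0 0;0 0 0 0 .15 0 0;0 0 0 0 .15 0 0;0 0 0 0 .15 0 0;0 0 0 0 .15 0 0;0 0 0 0 .15 0 0;0 0 0 0 .15 0 0;0 0 0 0 .15 0 0;0 0 0 0 .15 0 0;0 0 0 0 .15 0 0;0 0 0 0 .15 0 0'|sed -n '2p;4p'
python3 g.py .572 .269 .0775 85
```

```text
tool_pos: [0.5606, 0.1412, 0.0778]
force: [-0.2, -0.2, 0.6]
tool_pos: [0.5654, 0.1962, 0.0778]
force: [0.7, -1.1, 0.1]
tool_pos: [0.5699, 0.2494, 0.0778]
force: [-0.2, -2.6, 2.1]
pos [0.5699 0.2494 0.0778] force [-0.23 -2.65  2.15] mom [-0.73 -0.11 -0.01] grip 90.0 w 0.264 t 15.4
tool y yaw 85.09 tool z [-1.e-04 -1.e-04 -1.e+00]
turn [-0.0001 -0.0001  0.0017]
shift units after turn [-0.017  0.79   0.011]
shift units now [-0.018  0.79   0.011]
```

```bash
python3 -m crank '0 0 0 0 .15 0 0;0 0 0 0 .15 0 0;0 0 0 0 .15 0 0;0 0 0 0 .15 0 0;0 0 0 0 .15 0 0;0 0 0 0 0 .02 0;0 0 0 0 0 .02 0;0 0 0 0 0 0 0;0 0 0 0 0 0 0'|sed -n '2p;4p'
python3 -m crank '0 0 0 0 0 .01 0;0 0 0 0 0 0 0;0 0 0 0 0 0 0'|sed -n '2p;4p'
python3 -m crank '0 0 0 0 0 .01 0;0 0 0 0 0 0 0;0 0 0 0 0 0 0'|sed -n '2p;4p'
```

```text
tool_pos: [0.5715, 0.2677, 0.0769]
force: [-0.5, 0.3, 1.6]
tool_pos: [0.5715, 0.2677, 0.0768]
force: [-0.8, -0.2, 3.9]
tool_pos: [0.5716, 0.2677, 0.0768]
force: [-0.9, -0.0, 6.1]
```

```bash
python3 -m crank '0 0 0 0 -.05 -.01 0;0 0 0 0 -.1 0 0;0 0 0 0 -.1 0 0;0 0 0 0 -.1 0 0;0 0 0 0 -.1 0 0'|sed -n '2p;4p'
python3 -m crank '0 0 0 0 -.1 0 0;0 0 0 0 -.1 0 0;0 0 0 0 -.1 0 0;0 0 0 0 -.1 0 0'|sed -n '2p;4p'
python3 -m crank '0 0 0 0 -.1 0 0;0 0 0 0 -.1 0 0;0 0 0 0 -.1 0 0;0 0 0 0 -.1 0 0'|sed -n '2p;4p'
python3 -m crank '0 0 0 0 -.1 0 0;0 0 0 0 -.1 0 0;0 0 0 0 -.1 0 0;0 0 0 0 -.1 0 0'|sed -n '2p;4p'
```

```text
tool_pos: [0.5706, 0.257, 0.0768]
force: [-0.2, 1.7, 5.5]
tool_pos: [0.5697, 0.2459, 0.0768]
force: [0.3, 0.2, 5.8]
tool_pos: [0.5688, 0.2359, 0.0768]
force: [0.2, 0.5, 5.8]
tool_pos: [0.5681, 0.2267, 0.0768]
force: [-1.2, 0.8, 5.7]
```

```bash
python3 -m crank '0 0 0 0 -.12 0 0;0 0 0 0 -.12 0 0;0 0 0 0 -.12 0 0;0 0 0 0 -.12 0 0;0 0 0 0 -.12 0 0;0 0 0 0 -.12 0 0;0 0 0 0 -.12 0 0;0 0 0 0 -.12 0 0'|sed -n '2p;4p'
python3 -m crank '0 0 0 0 -.12 0 0;0 0 0 0 -.12 0 0;0 0 0 0 -.12 0 0;0 0 0 0 -.12 0 0;0 0 0 0 -.12 0 0;0 0 0 0 -.12 0 0;0 0 0 0 -.12 0 0;0 0 0 0 -.12 0 0'|sed -n '2p;4p'
python3 -m crank '0 0 0 0 -.12 0 0;0 0 0 0 -.12 0 0;0 0 0 0 -.12 0 0;0 0 0 0 -.12 0 0;0 0 0 0 -.12 0 0;0 0 0 0 -.12 0 0;0 0 0 0 -.12 0 0;0 0 0 0 -.12 0 0'|sed -n '2p;4p'
python3 g.py .5535 .056 .0768 85
```

```text
tool_pos: [0.5659, 0.202, 0.0767]
force: [0.2, 0.6, 6.0]
tool_pos: [0.5639, 0.1781, 0.0768]
force: [-1.3, -0.3, 5.8]
tool_pos: [0.5619, 0.1542, 0.0768]
force: [-0.5, 0.9, 6.8]
pos [0.5619 0.1542 0.0768] force [-0.5   0.91  6.82] mom [ 0.16  0.11 -0.02] grip 90.6 w 0.27 t 20.07
tool y yaw 85.07 tool z [ 2.e-04 -4.e-04 -1.e+00]
turn [-0.0004  0.0002  0.0012]
shift units after turn [-9.000e-03 -3.941e+00 -1.000e-03]
shift units now [-5.000e-03 -3.941e+00  1.000e-03]
```

```bash
python3 -m crank '0 0 0 0 -.12 0 0;0 0 0 0 -.12 0 0;0 0 0 0 -.12 0 0;0 0 0 0 -.12 0 0;0 0 0 0 -.12 0 0;0 0 0 0 -.12 0 0;0 0 0 0 -.12 0 0;0 0 0 0 -.12 0 0'|sed -n '2p;4p'
python3 -m crank '0 0 0 0 -.12 0 0;0 0 0 0 -.12 0 0;0 0 0 0 -.12 0 0;0 0 0 0 -.12 0 0;0 0 0 0 -.12 0 0;0 0 0 0 -.12 0 0;0 0 0 0 -.12 0 0;0 0 0 0 -.12 0 0'|sed -n '2p;4p'
python3 -m crank '0 0 0 0 -.12 0 0;0 0 0 0 -.12 0 0;0 0 0 0 -.12 0 0;0 0 0 0 -.12 0 0;0 0 0 0 -.12 0 0;0 0 0 0 -.12 0 0;0 0 0 0 -.12 0 0;0 0 0 0 -.12 0 0'|sed -n '2p;4p'
python3 -m crank '0 0 0 0 -.12 0 0;0 0 0 0 -.12 0 0;0 0 0 0 -.12 0 0;0 0 0 0 -.12 0 0;0 0 0 0 -.12 0 0;0 0 0 0 -.12 0 0;0 0 0 0 -.12 0 0;0 0 0 0 -.12 0 0;0 0 0 0 0 0 0;0 0 0 0 0 0 0'|sed -n '2p;4p'
python3 g.py .5535 .056 .0768 85
```

```text
tool_pos: [0.5598, 0.1303, 0.0768]
force: [0.1, 0.2, 6.8]
tool_pos: [0.5578, 0.107, 0.0768]
force: [0.2, 0.3, 6.0]
tool_pos: [0.5556, 0.0824, 0.0767]
force: [-0.0, 0.8, 6.0]
tool_pos: [0.5535, 0.0577, 0.0767]
force: [0.7, -0.3, 5.4]
pos [0.5535 0.0577 0.0767] force [ 0.69 -0.31  5.39] mom [-0.1  -0.02  0.03] grip 90.6 w 0.261 t 22.9
tool y yaw 85.02 tool z [-1.0e-04 -1.5e-03 -1.0e+00]
turn [-0.0015  0.      0.0004]
shift units after turn [-0.005 -0.066 -0.005]
shift units now [-0.005 -0.066 -0.004]
```

All positions on the return pass gave about 12 N. I'll make one confirming pass forward, slightly firmer.

```bash
python3 -m crank '0 0 0 0 -.06 .01 0;0 0 0 0 0 0 0;0 0 0 0 .08 0 0;0 0 0 0 .12 0 0;0 0 0 0 .15 0 0;0 0 0 0 .15 0 0;0 0 0 0 .15 0 0;0 0 0 0 .15 0 0;0 0 0 0 .15 0 0'|sed -n '2p;4p'
python3 -m crank '0 0 0 0 .15 0 0;0 0 0 0 .15 0 0;0 0 0 0 .15 0 0;0 0 0 0 .15 0 0;0 0 0 0 .15 0 0;0 0 0 0 .15 0 0;0 0 0 0 .15 0 0;0 0 0 0 .15 0 0'|sed -n '2p;4p'
python3 -m crank '0 0 0 0 .15 0 0;0 0 0 0 .15 0 0;0 0 0 0 .15 0 0;0 0 0 0 .15 0 0;0 0 0 0 .15 0 0;0 0 0 0 .15 0 0;0 0 0 0 .15 0 0;0 0 0 0 .15 0 0'|sed -n '2p;4p'
python3 -m crank '0 0 0 0 .15 0 0;0 0 0 0 .15 0 0;0 0 0 0 .15 0 0;0 0 0 0 .15 0 0;0 0 0 0 .15 0 0;0 0 0 0 .15 0 0;0 0 0 0 .15 0 0;0 0 0 0 .15 0 0'|sed -n '2p;4p'
python3 -m crank '0 0 0 0 .15 0 0;0 0 0 0 .15 0 0;0 0 0 0 .15 0 0;0 0 0 0 .15 0 0;0 0 0 0 .15 0 0;0 0 0 0 .15 0 0;0 0 0 0 .15 0 0;0 0 0 0 .15 0 0'|sed -n '2p;4p'
python3 -m crank '0 0 0 0 .15 0 0;0 0 0 0 .15 0 0;0 0 0 0 .15 0 0;0 0 0 0 .15 0 0;0 0 0 0 .15 0 0;0 0 0 0 .15 0 0;0 0 0 0 .15 0 0;0 0 0 0 .15 0 0'|sed -n '2p;4p'
python3 g.py .5725 .27 .0768 85
```

```text
tool_pos: [0.5555, 0.08, 0.0766]
force: [-0.8, -0.6, 8.4]
tool_pos: [0.5581, 0.1099, 0.0766]
force: [-0.1, -0.2, 7.9]
tool_pos: [0.5607, 0.1398, 0.0767]
force: [-0.9, -0.3, 8.4]
tool_pos: [0.5633, 0.1697, 0.0767]
force: [-2.2, -1.4, 7.9]
tool_pos: [0.5659, 0.1996, 0.0767]
force: [-0.0, -0.8, 8.2]
tool_pos: [0.5685, 0.2295, 0.0767]
force: [-0.7, -0.6, 7.7]
pos [0.5685 0.2295 0.0767] force [-0.71 -0.61  7.71] mom [-0.18  0.16  0.04] grip 90.9 w 0.264 t 26.98
tool y yaw 85.04 tool z [ 1.0e-04 -1.8e-03 -1.0e+00]
turn [-0.0017  0.0002  0.0007]
shift units after turn [-0.018  1.627 -0.005]
shift units now [-0.019  1.627 -0.008]
```

```bash
python3 -m crank '0 0 0 0 .15 0 0;0 0 0 0 .15 0 0;0 0 0 0 .15 0 0;0 0 0 0 .15 0 0;0 0 0 0 .15 0 0;0 0 0 0 .15 0 0;0 0 0 0 .15 0 0;0 0 0 0 .15 0 0;0 0 0 0 .15 0 0;0 0 0 0 .15 0 0;0 0 0 0 .1 0 0;0 0 0 0 0 0 0;0 0 0 0 0 0 0'|sed -n '2p;4p'
python3 -m crank '0 0 0 0 0 -.1 0;0 0 0 0 0 -.3 0;0 0 0 0 0 -.6 0;0 0 0 0 0 -.6 0;0 0 0 0 0 -.6 0;0 0 0 0 0 -.6 0;0 0 0 0 0 -.6 0;0 0 0 0 0 -.4 0;0 0 0 0 0 -.2 0'|sed -n '2p;4p'
python3 -m crank '0 0 0 0 -.4 0 0;0 0 0 0 -.8 0 0;0 0 0 0 -1 0 0;0 0 0 0 -1 0 0;0 0 0 0 -1 0 0;0 0 0 0 -1 0 0;0 0 0 0 -1 0 0;0 0 0 0 -1 0 0;0 0 0 0 -1 0 0;0 0 0 0 -1 0 0;0 0 -.03 0 -1 0 0;0 0 -.03 0 -1 0 0;0 0 -.03 0 -1 0 0;0 0 -.03 0 -1 0 0;0 0 -.03 0 -1 0 0;0 0 -.03 0 -1 0 0;0 0 -.03 0 -.8 0 0;0 0 -.03 0 -.5 0 0;0 0 -.03 0 0 0 0;0 0 -.03 0 0 0 0'
python3 g.py .5539 -.1655 .0985 102.2
python3 m.py|grep -A1 dark
python3 - <<'E'
from h import *
p=vision.camera("top"); Z=cloud(p); u=np.array([.0872,.9962]); c=np.array([.5625,.1625]); n=np.array([.9962,-.0872])
d=Z[...,:2]-c; a=d@u; b=d@n
for k in range(8):
    m=(abs(a+.105-.03*k)<.010)&(abs(b)<.018); print(k+1,m.sum(),(np.median(Z[...,2][m])*1000).round(1),end="; ")
E
```

```text
tool_pos: [0.572, 0.2704, 0.0767]
force: [-0.9, 0.7, 7.4]
tool_pos: [0.5717, 0.2701, 0.177]
force: [-0.3, 0.3, -5.7]
clock: 30.48
tool_pos: [0.5523, -0.1421, 0.1751]
tcp_rot: [-0.001, -0.107, 0.994, 0.0]
force: [0.2, 0.3, -6.0]
gripper_width: 0.266
grasp_force: 89.2
pos [ 0.5523 -0.1421  0.1751] force [ 0.17  0.34 -6.  ] mom [ 0.04  0.04 -0.03] grip 89.2 w 0.266 t 30.48
tool y yaw 102.23 tool z [-2.7e-03 -1.0e-04 -1.0e+00]
turn [ 0.0005 -0.0027  0.0006]
shift units after turn [ 0.135 -0.929  3.066]
shift units now [ 0.127 -0.93   3.065]
dark[ 189  180   92   27 1561] 1561 rect c [0.5605 0.1645] size [0.2339 0.0473] ang 84.93 z med 0.0167
  mean [0.5603 0.1646 0.0168] axis deg 85.09
dark[289 217   6   1   6] 6 rect c [0.5004 0.016 ] size [0.0001 0.0129] ang 0.23 z med 0.0129
  mean [0.5004 0.016  0.0129] axis deg 90.22
1 106 17.2; 2 107 16.8; 3 105 16.8; 4 108 16.8; 5 111 16.8; 6 106 16.7; 7 112 16.5; 8 105 16.9;
```

Strip tops went from 19.7 mm to 16.7 mm, about 3 mm of sink on average. Now I'll set the roller back in the stand.

```bash
python3 -m crank '0 0 0 .13 -.45 0 0;0 0 0 0 -.48 0 0;0 0 0 0 0 0 0;0 0 0 0 0 0 0;0 0 0 0 0 .5 0;0 0 0 0 0 .6 0;0 0 0 0 0 .6 0;0 0 0 0 0 .4 0;0 0 0 0 0 .2 0;0 0 0 0 0 0 0;0 0 0 0 0 0 0'|sed -n '2p;4p'
python3 g.py .5539 -.1655 .073 102.2; python3 m.py|grep -A1 bar; python3 - <<'E'
from h import *
p=vision.camera("scene"); save(p["color"][190:330,190:360].repeat(3,0).repeat(3,1),"pics/place.png")
E
```

```text
tool_pos: [0.5559, -0.1638, 0.119]
force: [0.3, 0.5, -4.8]
pos [ 0.5559 -0.1638  0.119 ] force [ 0.27  0.47 -4.81] mom [-0.03  0.01 -0.01] grip 89.3 w 0.267 t 31.5
tool y yaw 102.28 tool z [ 4.e-04  2.e-04 -1.e+00]
turn [0.0001 0.0004 0.0015]
shift units after turn [ 0.094 -0.049  1.84 ]
shift units now [ 0.095 -0.049  1.84 ]
bar 30 rect c [ 0.5672 -0.1475] size [0.092  0.0085] ang 19.72 z med 0.0958
  mean [ 0.5407 -0.1575  0.0962] axis deg -158.41
```

View pics/place.png

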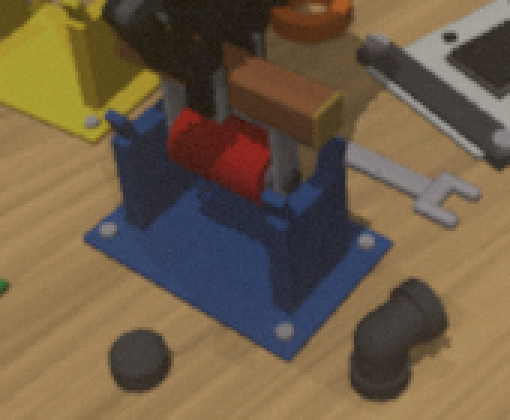

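The roller hangs above the notches, with the bar end at crop pixel (320,120) over the post at (315,190). It is aligned, so I lower it.

```bash
python3 -m crank '0 0 0 .09 -.05 0 0;0 0 0 0 0 .2 0;0 0 0 0 0 .3 0;0 0 0 0 0 .3 0;0 0 0 0 0 .3 0;0 0 0 0 0 .3 0;0 0 0 0 0 .2 0;0 0 0 0 0 .1 0;0 0 0 0 0 0 0;0 0 0 0 0 0 0'|sed -n '2p;4p'
python3 -m crank '0 0 0 0 0 .04 0;0 0 0 0 0 .04 0;0 0 0 0 0 .03 0;0 0 0 0 0 0 0;0 0 0 0 0 0 0'|sed -n '2p;4p'
python3 g.py .5539 -.1655 .072 102.2
```

```text
tool_pos: [0.5538, -0.1656, 0.0762]
force: [0.9, -0.4, -5.2]
tool_pos: [0.5538, -0.1657, 0.0736]
force: [-0.6, 0.5, -5.9]
pos [ 0.5538 -0.1657  0.0736] force [-0.56  0.51 -5.88] mom [0.04 0.01 0.03] grip 89.4 w 0.264 t 32.85
tool y yaw 102.27 tool z [ 2.e-04  0.e+00 -1.e+00]
turn [-0.      0.0002  0.0012]
shift units after turn [-0.008  0.008  0.065]
shift units now [-0.008  0.008  0.065]
```

```bash
python3 -m crank '0 0 0 0 0 .03 0;0 0 0 0 0 .03 0;0 0 0 0 0 0 0;0 0 0 0 0 0 0'|sed -n '2p;4p'
python3 -m crank '0 0 0 0 0 .01 0;0 0 0 0 0 .01 0;0 0 0 0 0 0 0;0 0 0 0 0 0 0'|sed -n '2p;4p'
```

```text
tool_pos: [0.5538, -0.1657, 0.0721]
force: [-0.1, -0.3, -4.6]
tool_pos: [0.5538, -0.1657, 0.072]
force: [-2.1, -0.1, 2.0]
```

```bash
python3 -m crank '0 0 0 0 0 0 .3;0 0 0 0 0 0 .4;0 0 0 0 0 0 .5;0 0 0 0 0 0 .6;0 0 0 0 0 0 .8;0 0 0 0 0 0 1;0 0 0 0 0 0 1;0 0 0 0 0 0 1;0 0 0 0 0 -.1 1;0 0 0 0 0 -.4 1;0 0 0 0 0 -.7 1;0 0 0 0 0 -.8 1;0 0 0 0 0 -.8 1;0 0 0 0 0 -.8 1;0 0 0 0 0 -.8 1;0 0 0 0 0 -.8 1;0 0 0 0 0 -.4 1;0 0 0 0 0 0 1'
python3 m.py|grep -A1 -E 'bar|foot'; python3 - <<'E'
from h import *
p=vision.camera("scene"); save(p["color"][130:330,150:450].repeat(2,0).repeat(2,1),"pics/end.png")
E
```

```text
clock: 35.02
tool_pos: [0.5553, -0.1659, 0.2144]
tcp_rot: [0.003, -0.107, 0.994, -0.001]
force: [0.3, 0.5, 0.6]
gripper_width: 0.999
grasp_force: 0.0
bar 374 rect c [ 0.5542 -0.167 ] size [0.1403 0.0232] ang 12.93 z med 0.102
  mean [ 0.5355 -0.1705  0.1018] axis deg -166.2
foot 865 rect c [ 0.5518 -0.1673] size [0.1569 0.1017] ang 11.79 z med 0.0063
  mean [ 0.5249 -0.1627  0.0063] axis deg 45.55
```

View pics/end.png

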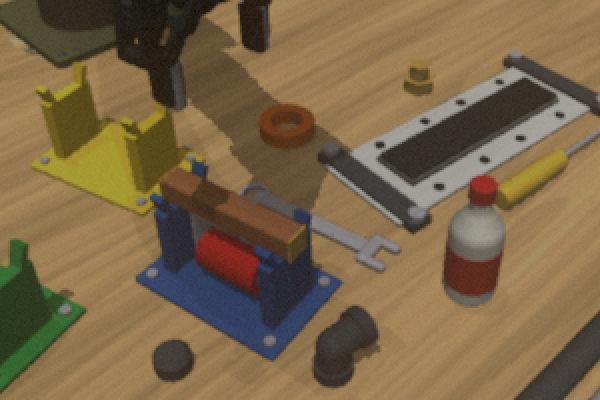

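The roller sits upright in the blue notches, with the bar at crop pixel (235,215), its top at 102 mm and its centre about 2.4 mm from the stand's. Everything else is where it was, so I hand in.

```bash
python3 -c "
from cell import env; print(env.hand_in())"
```

```text
the job is handed in; nothing more can be done
None
```

The job is handed in, with no verdict returned: I rolled the strip at about 12–14 N, its tops dropped about 3 mm (pad 1 read 0.4 mm higher than the rest), and the roller stands upright in the blue stand with nothing else visibly moved.

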